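Set the slide attenuator to its third click, then switch its output on

ROBOT

A 6-joint arm with a two-finger parallel gripper is mounted at the origin on a cart in front of the work surface, level with it; the furniture and walls round the work are solid. World frame = base frame: x ahead of the robot, y to its left, z up, the work surface at z = 0. Lengths are in mm, angles in rad, forces in N, time in s.
With the tool pointing down it reaches from about 250 to 725 mm from the base axis. Payload 4 kg.
Tool frame: the origin (TCP) lies midway between the tips of the shut fingers; the grasp point (between the pads) lies manip.hold_point_z behind it (manip.hold_point_z is the distance from the TCP to the grasp point, in mm); z points along the fingers, y is the line along which they close (so a half turn about z gives the same grasp; the last joint's range is limited). The gripper opens to 85 mm and grips with 20 to 120 N. Pads are 22 mm wide; open, the fingers measure 114 mm over their backs; the gripper's body (76 mm by 85 mm) begins 54 mm behind the grasp point. The pads swing forward as they close: fully open they stand 13 mm farther back than shut.
Start: joints at [-1.316, 0.241, 0.005, 1.335, 0, 1.571], TCP at [126.024, -483.857, 231.306] pointing down, gripper open.
Joint ranges: [-2.72, 2.72], [-1.05, 1.87], [-1.09, 1.28], [-1.99, 2.15], [-1.42, 1.44], [-3.14, 3.14]. Speed limits (rad/s): [2.79, 2.79, 3.14, 3.14, 3.14, 3.14].

INTERFACE

Orientations are given as a unit quaternion [w, x, y, z].
In Python, from plant import monitor, snapshot, camera_model, manip, spot_in, mark_of gives the robot as it stands.
- The arm moves only by the shell command python3 -m handwheel 'ROWS' [FORCE]. ROWS is JSON, a list of rows, each a list of 7 numbers: the shift along the tool's x, y, z in m, then the turn, a rotation vector about the tool's x, y, z in degrees, then the closure in counts, from 0 (fully open) to 255 (shut). A call has exactly 8 rows; each row is the pose to reach, as a shift and turn from the pose commanded when the call began, along the tool's axes at that moment; what a row does not reach only later rows make up. A row lasts 1/12 s, in which the tool goes at most 41.7 mm and 7.16 degrees, less where a joint would pass 70% of its speed; a pose out of reach is approached as far as the arm can. A call with a gripper value outside its range is refused whole. The fingers move at their own pace and stop on an object; FORCE is the grip in N (left out, the last holds). Time passes only in rows, so rows that repeat a pose let the fingers close, or fill a call up. It gives the time, the measured TCP pose, the force, the opening and the grip force at its end, in the units of the state.
- monitor.get_obs(): the state, without advancing time (a new reading comes with each control period).
- snapshot(name): name is "side" or "top" or "wrist"; returns the picture (400x640x3 uint8, blue, green, red); there is no depth.
- camera_model(name): a dict with "mtx" (3x3 intrinsics, pixels), "xyz" and "attitude" of the camera in the world. Camera axes: x right, y down, z forward; pixel columns grow to the right and rows downward; lengths in mm; the calibration is good to about 2 mm. A picture is of the moment at which its call begins: read the wrist's pose just before it. camera_model takes no time and is no camera call; for the wrist camera it gives the pose at the moment of the call.
- manip.close_job(): hands the job in; it is judged then, once.
Trained networks look in the newest picture that a camera, given by its name, has taken for a name from the list of things; names that differ only in an ending like _2 or _b are one class to them, and where a whole thing is asked for, a point or a joint stands for the part that bears it (a point fixed in the world has none). Each returns a list of dicts, best first, with "confidence" (0 to 1); they miss things now and then, are a little off and sometimes report something else, mostly with a low value. They report only what shows in the picture. A call takes as long as a camera call.
- spot_in(thing, camera): "centre" ([column, row] as shares, 0 to 1, of the picture: columns of its width, rows of its height, amid what is visible of it).
- mark_of(thing, camera): "centre" ([column, row] as shares, 0 to 1, of the picture: columns of its width, rows of its height: a listed point, or the origin of a listed thing).
The state is a dict: "time_s": time; "joint_pos": joint angles; "qvel": joint speeds; "joint_torque": joint torques, N m; "eef_pos": TCP position; "tool_rot": TCP orientation; "wrist_force": force on the tool from outside, world axes, zero at the start; "wrist_torque": the same for the moment, N m; "grip_width": opening from 0.0 (shut) to 1.0 (fully open); "grasp_force": force on a finger pad.
Only numpy, scipy, OpenCV 4.12 (cv2) and the standard library are available. Lean on these libraries where they do the work, as an engineer would, in place of code of your own. Each camera call takes 0.05 s, during which the arm holds its last target. There are 200 camera calls.

TASK

On the bench attenuator (the blue box with the grey top), push the red slide lever from its parked end to the left, click by click, and leave it seated in the third click, never going beyond it. Only then flip the chrome output toggle over to the left, to the green dot, so that the board under test never gets the full signal. Leave the box standing where it is and do not disturb the things around it.

Things in the scene. Friction and masses are not known exactly. Their poses are not given: they have to be found in the camera images.
- attenuator: Blue box on rubber feet, grey top 50 mm up; 116 (x) x 190 (y) mm, 1.5 to 2.4 kg, loose, stays put under 6 N. Origin: centre of underside; own y along its length, to the left seen from the robot, x away from it. Lever slot parallel to y at own x +24 mm. Toggle at own x -29, y -48 mm. Behind the slot five white marks, one per click. Two jacks at the rear stick out 14 mm.
- lever (a joint): Travel of the red slide lever, m: 0 at the slot's right end, growing to the left (own +y) to 0.074. 0 to 0.012 runs free (0.4 N); it starts there. Then five spring-ball clicks at 0.024, 0.036, 0.048 (the third), 0.060, 0.072, with crests half-way between (first at 0.018). Leaving a click takes about 4 N, falling within 6 mm to 0 at the crest; past it the lever snaps on into the next click and stays.
- paddle (a point): Centre of the red paddle of the slide lever: 26 mm wide (own x of the attenuator), 10 mm thick along the slide, 24 mm high; centre 70 mm above the worktop, lower edge 8 mm above the grey top. Axes as the attenuator's. Push on its right face.
- toggle (a joint): Angle of the chrome output toggle, rad: 0 = off, leaning right (own -y of the attenuator); 0.6 = on, leaning left (own +y) to the green dot. Hinge along own x, 3 mm above the grey top. Takes about 3 N at the tip; snaps over past 0.3 by itself and stays.
- toggle_tip (a point): Centre of the thick end of the toggle, 25 mm from its hinge (whole lever 28.5 mm, round, 7 mm thick there). Off: 27 mm above the grey top and 7.4 mm to the right of the hinge (own -y); on: as far to its left.
- battery_1: Bystander, not to be moved: red and white battery cell, 15 x 50 x 15 mm. Origin at the centre of its underside.
- spare_board: Bystander, not to be moved: green circuit board under test, 52 x 78 mm, 12 mm high. Origin at the centre of its underside.
- connector_b: Bystander, not to be moved: round cable connector, 44 x 20 x 20 mm, lying near the left end of the attenuator. Origin at the centre of its underside.
- probe_red: Bystander, not to be moved: red test probe, 113 mm long, 15 mm thick, lying in front of the attenuator. Origin at the centre of its underside.
- tape_1: Bystander, not to be moved: roll of black tape, 55 mm across, 19 mm high. Origin at the centre of its underside.

How it is judged (in metres and radians):
On the way, in this order (a step that is already met when the one before it is completed fails the run):
1. the slide lever sits in the third click while the toggle is still off (value of joint lever between 0.0455 and 0.0505 m and value of joint toggle below 0.15 rad), for 0.3 s.
2. the toggle is flipped on with the lever in the third click (value of joint lever between 0.0455 and 0.0505 m and value of joint toggle above 0.5 rad), for 0.2 s.
At the end, for the whole second after the job is handed in: The slide lever sits in the third click (0.048 m, within 2.5 mm), the toggle is on (over 0.5 rad), the attenuator is at rest within 30 mm of where it stood, and the battery, board, connector, probe and tape are each within 20 mm of where they lay (all of step 2 and linear speed of attenuator below 0.02 m/s and distance of attenuator from where it was at the start of the episode below 0.03 m and distance of each of battery_1, spare_board, connector_b, probe_red, tape_1 from where it was at the start of the episode below 0.02 m); the robot touches nothing.
It fails at once if the lever goes beyond the third click, over the crest to the fourth (value of joint lever above 0.055 m).
It fails at once if the toggle is flipped on while the lever is not in the third click (value of joint toggle above 0.35 rad and (value of joint lever below 0.043 m or value of joint lever above 0.053 m)).
It fails at once if the attenuator is lifted or shifted by more than 30 mm (height (world z) of attenuator above 0.008 m or distance of attenuator from where it was at the start of the episode above 0.03 m).
It fails at once if a bystander is moved by more than 20 mm (distance of any of battery_1, spare_board, connector_b, probe_red, tape_1 from where it was at the start of the episode above 0.02 m).
It also fails if it takes over 72 s, if anything falls off the work surface, if the arm or the gripper's body presses on something with over 40 N, if the wrist force passes 120 N, or if a joint passes its speed limit or range.

## Working session

There is one attempt and no reset: what is moved stays moved. The work goes in short steps, Python scripts to look and compute and a shell command to move; the robot and the scene stay as the last step left them, time stands still between calls to the robot, and variables do not carry over. Pictures are saved under pics/ and viewed, at most 13 in all, crops included, and the job is handed in when it is done.

```bash
mkdir -p pics; ls; cat > h.py <<'E'
import numpy as np, cv2
from scipy.spatial.transform import Rotation as R
from plant import monitor, snapshot, camera_model, manip, spot_in, mark_of
def rot(a):
    a=np.array(a,float)
    return a if a.shape==(3,3) else R.from_quat(a,scalar_first=True).as_matrix()
def ray(cam,px,z,m=None):
    m=m or camera_model(cam); K=np.array(m["mtx"]); 
    d=rot(m["attitude"])@np.linalg.solve(K,[px[0],px[1],1]); o=np.array(m["xyz"],float)
    return o+d*(z-o[2])/d[2]
def proj(cam,p,m=None):
    m=m or camera_model(cam); c=np.array(m["mtx"])@(rot(m["attitude"]).T@(np.array(p,float)-np.array(m["xyz"])))
    return c[:2]/c[2]
E
python3 - <<'E'
from h import *
o=monitor.get_obs(); print(o["eef_pos"],o["tool_rot"],manip.hold_point_z,o["time_s"])
print(camera_model("top"),camera_model("side"))
for c in("top","side"):
    cv2.imwrite(f"pics/{c}0.png",snapshot(c))
    for t,z in(("attenuator",0),("paddle",70),("toggle_tip",77),("battery_1",0),("spare_board",0),("connector_b",0),("probe_red",0),("tape_1",0)):
        for r in mark_of(t,c)[:2]:
            p=np.array(r["centre"])*[640,400]; print(c,t,round(r["confidence"],2),p.round(1),ray(c,p,z).round(1))
E
```

```text
pics
[ 125.87341977 -483.21967318  230.38611098] [-1.07723941e-03  9.91896660e-01  1.27042655e-01 -1.42226776e-04] 18.700000000000003 0.0
{'mtx': array([[428.54188435,   0.        , 317.19041827],
       [  0.        , 428.54188435, 203.51053436],
       [  0.        ,   0.        ,   1.        ]]), 'xyz': array([ 520.18233105,  174.53621019, 1016.3828599 ]), 'attitude': array([-0.02817344,  0.71135187, -0.70170493,  0.02819504])} {'mtx': array([[486.87980178,   0.        , 316.63694216],
       [  0.        , 486.87980178, 204.65817673],
       [  0.        ,   0.        ,   1.        ]]), 'xyz': array([ 302.54446387, -396.48039451,  655.20758303]), 'attitude': array([-0.39884722,  0.88512402, -0.22001737,  0.09522982])}
top attenuator 0.72 [343.2 229.8] [539.8 112.6   0. ]
top paddle 0.37 [363.1 220.2] [560.2  73.2  70. ]
top battery_1 0.48 [276.2 130. ] [777.9 276.3   0. ]
top spare_board 0.86 [276.7 151.4] [725.6 274.1   0. ]
top connector_b 0.63 [285.  219.2] [563.  250.9   0. ]
top probe_red 0.61 [324.4 263.2] [460.7 156.1  -0. ]
top tape_1 0.51 [389.3 159.3] [710.1   3.5   0. ]
side attenuator 0.75 [304.6 271.7] [541.  112.2   0. ]
side paddle 0.71 [322.3 256.5] [555.3  73.1  70. ]
side toggle_tip 0.37 [291.8 273.4] [494.   58.7  77. ]
side spare_board 0.8 [349.2 186.2] [730.3 278.7   0. ]
side connector_b 0.56 [285.  220.2] [566.3 247.9   0. ]
side probe_red 0.76 [251.7 274.1] [457.  150.8   0. ]
side tape_1 0.69 [418.4 282.8] [702.   -1.8   0. ]
side tape_1 0.36 [250.1 272.2] [456.1 156.2   0. ]
```

```bash
python3 - <<'E'
from h import *
a=cv2.imread("pics/top0.png")[160:290,240:440]; b=cv2.imread("pics/side0.png")[180:330,220:420]
f=lambda i:cv2.resize(i,None,fx=3.9,fy=3.9,interpolation=cv2.INTER_CUBIC)
cv2.imwrite("pics/t1.png",f(a)); cv2.imwrite("pics/s1.png",f(b))
E
```

```text
(no output)
```

View pics/t1.png

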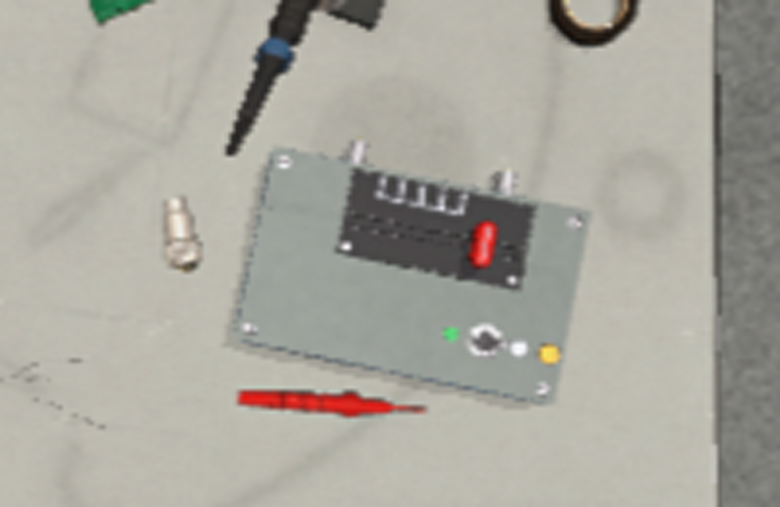

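View pics/s1.png

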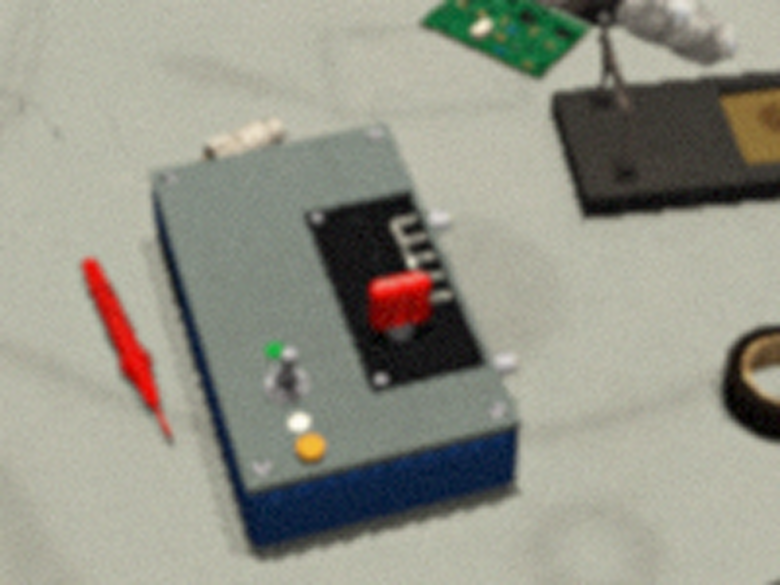

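```bash
python3 - <<'E'
from h import *
c=np.array([[272,150],[588,212],[552,402],[232,343]])/3.9+[240,160]
P=np.array([ray("top",p,50) for p in c])[:,:2]; print(P.round(1), np.linalg.norm(np.roll(P,-1,0)-P,axis=1).round(1))
# own coords TL(+58,+95) TR(+58,-95) BR(-58,-95) BL(-58,95)
L=np.array([[58,95],[58,-95],[-58,-95],[-58,95]],float)
z=(P-P.mean(0))@[1,1j]; l=L@[1,1j]; yaw=np.angle((z*l.conj()).sum()); C=P.mean(0); print("C",C,"yaw deg",np.degrees(yaw))
Rm=np.array([[np.cos(yaw),-np.sin(yaw)],[np.sin(yaw),np.cos(yaw)]])
own=lambda w:(Rm.T@(np.array(w[:2])-C)).round(1)
t=lambda x,y:np.array([x,y])/3.9+[240,160]; s=lambda x,y:np.array([x,y])/3.9+[220,180]
print("paddle top",own(ray("top",t(484,245),82)),"side",own(ray("side",s(400,298),70)))
print("tip side",own(ray("side",s(291,362),77)),"tip nominal world",(C+Rm@[-29,-55.4]).round(1))
print("paddle nominal x: net top",own([560.2,73.2]),"net side",own([555.3,73.1]))
for x,y in((382,190),(408,195),(433,200),(460,206)): print("mark",own(ray("top",t(x,y),50)))
print("slot ends",own(ray("top",t(352,228),50)),own(ray("top",t(522,258),50)))
E
```

```text
[[608.6 192.1]
 [575.1   8.6]
 [465.7  29.2]
 [496.8 213.4]] [186.5 111.4 186.8 113.8]
C [536.56671748 110.81465908] yaw deg -10.189385604659222
paddle top [ 24.  -34.9] side [ 25.5 -33.8]
tip side [-28.2 -59.1] tip nominal world [498.2  61.4]
paddle nominal x: net top [ 29.9 -32.8] net side [ 25.1 -33.8]
mark [45.9 25.7]
mark [45.9 10.3]
mark [45.8 -4.4]
mark [ 45.3 -20.4]
slot ends [20.9 38.6] [ 22.6 -61.1]
```

View pics/side0.png

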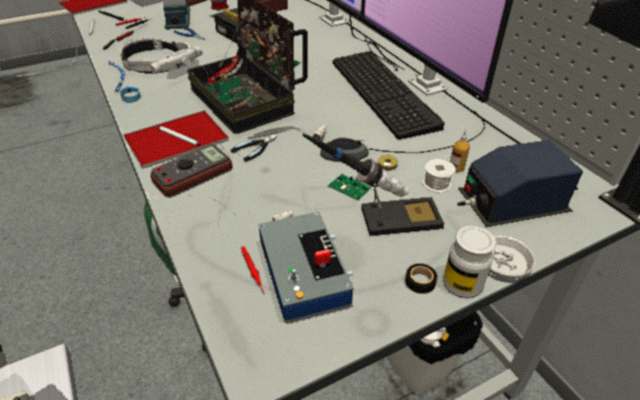

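```bash
python3 -m handwheel '[[0.03,-0.023,0,0,0,0,0],[0.06,-0.046,0,0,0,0,0],[0.09,-0.07,0,0,0,0,0],[0.12,-0.093,0,0,0,0,0],[0.15,-0.116,0,0,0,0,0],[0.18,-0.14,0,0,0,0,0],[0.21,-0.163,0,0,0,0,0],[0.24,-0.186,0,0,0,0,0]]' 20; python3 -m handwheel '[[0.03,-0.023,0,0,0,0,0],[0.06,-0.046,0,0,0,0,0],[0.09,-0.07,0,0,0,0,0],[0.12,-0.093,0,0,0,0,0],[0.15,-0.116,0,0,0,0,0],[0.18,-0.14,0,0,0,0,0],[0.21,-0.163,0,0,0,0,0],[0.24,-0.186,0,0,0,0,0]]'; python3 -m handwheel '[[0.02,-0.015,0,0,0,4,0],[0.04,-0.03,0,0,0,8,0],[0.06,-0.045,0,0,0,12,0],[0.075,-0.059,0,0,0,16,60],[0.075,-0.059,0,0,0,20,120],[0.075,-0.059,0,0,0,24.8,120],[0.075,-0.059,0,0,0,24.8,120],[0.075,-0.059,0,0,0,24.8,120]]'
python3 - <<'E'
from h import *
o=monitor.get_obs(); print(o["eef_pos"],o["tool_rot"],o["wrist_force"],o["grip_width"],o["time_s"])
m=camera_model("wrist"); print(m)
cv2.imwrite("pics/w1.png",snapshot("wrist"))
for t,z in(("attenuator",0),("paddle",70),("toggle_tip",77)):
    for r in mark_of(t,"wrist")[:2]:
        p=np.array(r["centre"])*[640,400]; print(t,round(r["confidence"],2),p.round(1),ray("wrist",p,z,m).round(1))
E
```

```text
time_s: 1.57
eef_pos: [312.2, -241.8, 231.6]
tool_rot: [0.0, 0.992, 0.127, 0.0]
wrist_force: [0.5, -0.3, 0.3]
grip_width: 0.999
grasp_force: 0.0
time_s: 2.23
eef_pos: [497.7, -1.0, 231.5]
tool_rot: [0.0, 0.992, 0.127, 0.0]
wrist_force: [0.1, -0.2, 0.5]
grip_width: 1.001
grasp_force: 0.0
time_s: 2.9
eef_pos: [547.9, -28.8, 231.0]
tool_rot: [-0.026, 0.999, -0.04, -0.001]
wrist_force: [0.2, -0.8, -0.6]
grip_width: 0.532
grasp_force: 0.0
[547.87812739 -28.8260105  231.04838237] [-2.55728715e-02  9.98874946e-01 -3.99326075e-02 -5.06425411e-04] [ 0.2195492  -0.75853852 -0.57568456] 0.5319006482009131 2.9
{'mtx': array([[299.74543257,   0.        , 312.6099651 ],
       [  0.        , 299.74543257, 203.7503345 ],
       [  0.        ,   0.        ,   1.        ]]), 'xyz': array([625.28566642, -41.10975107, 374.8273835 ]), 'attitude': array([-0.08773531, -0.67287708,  0.72258852,  0.13192716])}
attenuator 0.65 [215.7 184.5] [539.7 112.5   0. ]
paddle 0.58 [223.7 188.1] [551.1  75.9  70. ]
toggle_tip 0.75 [288.4  34. ] [689.   -9.4  77. ]
toggle_tip 0.43 [240.2 235.2] [498.7  64.   77. ]
```

View pics/w1.png

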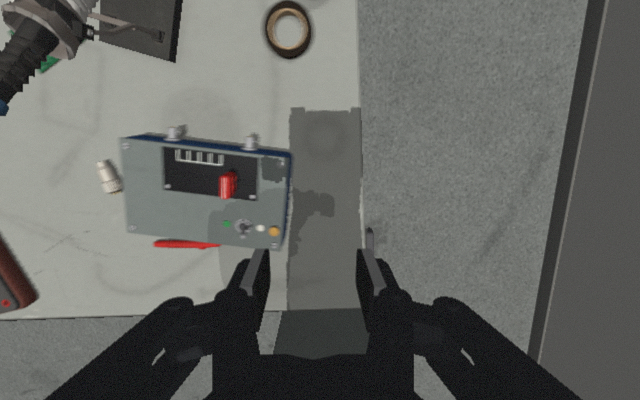

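```bash
python3 -m handwheel '[[0,0,0,0,0,0,120],[0,0,0,0,0,0,120],[0,0,0,0,0,0,120],[0,0,0,0,0,0,120],[0,0,0,0,0,0,120],[0,0,0,0,0,0,120],[0,0,0,0,0,0,120],[0,0,0,0,0,0,120]]'; python3 - <<'E'
from h import *
o=monitor.get_obs(); print(o["eef_pos"],o["tool_rot"],o["joint_pos"],o["qvel"])
E
```

```text
time_s: 3.77
eef_pos: [547.9, -27.7, 231.4]
tool_rot: [-0.026, 0.999, -0.039, -0.0]
wrist_force: [0.5, 0.2, -0.7]
grip_width: 0.526
grasp_force: 0.0
[547.92604079 -27.7278173  231.35164905] [-2.58066400e-02  9.98903809e-01 -3.90525021e-02 -3.14943167e-04] [-0.07907192  0.33959088  0.13942854  1.37332986  0.05155248  3.14060215] [-2.90830806e-03 -7.31474201e-04 -5.01643343e-04  2.99601095e-04
 -6.83064045e-04  3.62893486e-05]
```

```bash
cat >> h.py <<'E'
YAW=np.radians(-10.2)
def Rdes(xang):  # tool pointing down, tool x at angle xang (deg)
    a=np.radians(xang); x=np.array([np.cos(a),np.sin(a),0]); z=np.array([0,0,-1.]); return np.column_stack([x,np.cross(z,x),z])
def rel(target,xang=169.8):
    o=monitor.get_obs(); Rn=rot(o["tool_rot"]); d=Rn.T@(np.array(target,float)-o["eef_pos"])
    print("tcp",np.array(o["eef_pos"]).round(1),"shift mm",d.round(1),"rotvec deg",np.degrees(R.from_matrix(Rn.T@Rdes(xang)).as_rotvec()).round(2),"F",np.array(o["wrist_force"]).round(1))
E
python3 -c "
from h import *
rel([555,74,231])"
```

```text
tcp [547.9 -27.7 231.4] shift mm [  -0.9 -101.8    5.6] rotvec deg [  -0.46   -4.48 -174.22] F [ 0.5  0.2 -0.7]
```

```bash
python3 -m handwheel '[[0,0,0,0,-0.2,-7,120],[0,0,0,0,-0.4,-14,120],[0,-0.02,0.001,0,-0.5,-21,120],[0,-0.04,0.002,0,-0.7,-28,120],[0,-0.06,0.003,0,-0.9,-35,120],[0,-0.08,0.004,0,-1.1,-42,120],[-0.001,-0.102,0.006,0,-1.3,-49,120],[-0.001,-0.102,0.006,0,-1.4,-56,120]]'; python3 -m handwheel '[[0,0,0,0,-0.2,-7,120],[0,0,0,0,-0.4,-14,120],[0,0,0,0,-0.5,-21,120],[0,0,0,0,-0.7,-28,120],[0,0,0,0,-0.9,-35,120],[0,0,0,0,-1.1,-42,120],[0,0,0,0,-1.3,-49,120],[0,0,0,0,-1.4,-56,120]]'; python3 -c "
from h import *
rel([555,74,231])"
```

```text
time_s: 4.43
eef_pos: [555.0, 77.6, 230.4]
tool_rot: [-0.024, 0.898, 0.439, 0.0]
wrist_force: [0.4, 0.0, -0.5]
grip_width: 0.529
grasp_force: 0.0
time_s: 5.1
eef_pos: [554.9, 74.2, 230.6]
tool_rot: [-0.015, 0.588, 0.809, 0.001]
wrist_force: [-0.9, 0.3, -0.2]
grip_width: 0.531
grasp_force: 0.0
tcp [554.9  74.2 230.6] shift mm [-0.2  0.  -0.4] rotvec deg [ -0.1   -1.86 -61.87] F [-0.9  0.3 -0.2]
```

```bash
python3 -m handwheel '[[0,0,0,0,-0.2,-7,120],[0,0,0,0,-0.4,-14,120],[0,0,0,0,-0.6,-21,120],[0,0,0,0,-0.8,-28,120],[0,0,0,0,-1.0,-35,120],[0,0,0,0,-1.3,-42,120],[0,0,0,0,-1.5,-49,120],[0,0,0,-0.1,-1.7,-56,120]]'; python3 -m handwheel '[[0,0,0,0,-0.2,-6,120],[0,0,0.01,0,-0.2,-6,120],[0,0,0.02,0,-0.2,-6,120],[0,0,0.03,0,-0.2,-6,120],[0,0,0.04,0,-0.2,-6,120],[0,0,0.05,0,-0.2,-6,120],[0,0,0.05,0,-0.2,-6,120],[0,0,0.05,0,-0.2,-6,120]]'
python3 - <<'E'
from h import *
m=camera_model("wrist")
cv2.imwrite("pics/w2.png",snapshot("wrist"))
for t,z in(("attenuator",0),("paddle",70),("toggle_tip",77)):
    for r in mark_of(t,"wrist")[:2]:
        p=np.array(r["centre"])*[640,400]; print(t,round(r["confidence"],2),p.round(1),ray("wrist",p,z,m).round(1))
rel([555,74,180])
import pickle; pickle.dump(m,open("w2.pkl","wb"))
E
```

```text
time_s: 5.77
eef_pos: [554.9, 74.2, 230.6]
tool_rot: [-0.001, 0.14, 0.99, -0.0]
wrist_force: [-0.1, -0.4, -0.1]
grip_width: 0.529
grasp_force: 0.0
time_s: 6.43
eef_pos: [554.0, 74.1, 179.4]
tool_rot: [-0.001, 0.091, 0.996, -0.0]
wrist_force: [0.1, 0.3, -0.2]
grip_width: 0.53
grasp_force: 0.0
attenuator 0.91 [343.6 164.6] [540.3 111.8   0. ]
paddle 0.95 [310.5 203.1] [555.3  72.9  70. ]
toggle_tip 0.4 [286.3 143.5] [499.7  63.3  77. ]
tcp [555.3  74.2 181.3] shift mm [ 0.2 -0.3  1.3] rotvec deg [ 0.01  0.11 -0.24] F [-0.2  1.   0.6]
```

View pics/w2.png

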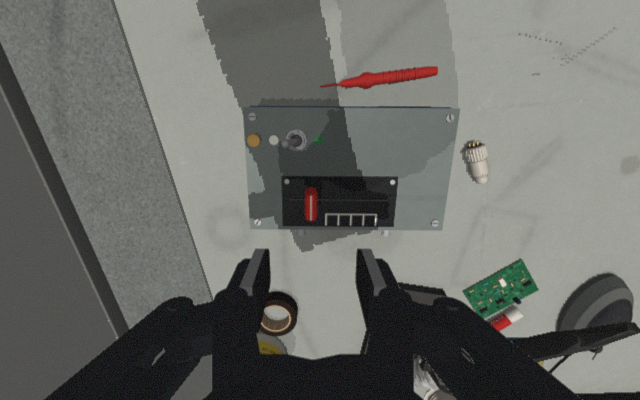

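```bash
python3 - <<'E'
from h import *
import pickle; m=pickle.load(open("w2.pkl","rb")); print(m["xyz"])
im=cv2.imread("pics/w2.png"); g=cv2.cvtColor(im,cv2.COLOR_BGR2GRAY)
print(g[214:224,320:382].max(0) if 0 else np.where(g[216:221,320:382].min(0)>130)[0]+320)
c=np.array([[459,107],[447,231],[250,231],[245,107]],float)
P=np.array([ray("wrist",p,50,m) for p in c])[:,:2]; L=np.array([[-58,95],[58,95],[58,-95],[-58,-95]],float)
z=(P-P.mean(0))@[1,1j]; yaw=np.angle((z*(L@[1,1j]).conj()).sum()); C=P.mean(0); print("C",C,"yaw",np.degrees(yaw),np.linalg.norm(np.roll(P,-1,0)-P,axis=1).round(1))
Rm=np.array([[np.cos(yaw),-np.sin(yaw)],[np.sin(yaw),np.cos(yaw)]]); own=lambda w:(Rm.T@(np.array(w[:2])-C)).round(1)
for x in(326,338.5,351,363.5,376): print("mark",own(ray("wrist",(x,220),50,m)))
h=cv2.cvtColor(im,cv2.COLOR_BGR2HSV); r=((h[...,0]<8)|(h[...,0]>172))&(h[...,1]>150)&(h[...,2]>60); r[:185]=0;r[225:]=0;r[:,:295]=0;r[:,330:]=0
ys,xs=np.where(r); print(xs.min(),xs.max(),ys.min(),ys.max(), xs.mean(),ys.mean())
for zz in(70,82): print("paddle",own(ray("wrist",(310.5,203.1),zz,m)),own(ray("wrist",(xs.mean(),ys.mean()),zz,m)))
print("toggle tip",own([499.7,63.3]),"side",own([494,58.7]))
i=cv2.resize(im[90:240,230:430],None,fx=4,fy=4,interpolation=cv2.INTER_CUBIC); cv2.imwrite("pics/w2c.png",i)
E
```

```text
[476.36828959  89.66507602 323.74421571]
[338 363]
C [539.28104112 113.0890701 ] yaw -10.234313598133932 [116.6 194.5 116.6 185.9]
mark [ 46.6 -21.9]
mark [46.6 -9.7]
mark [46.7  2.5]
mark [46.7 14.7]
mark [46.7 26.9]
304 317 187 220 310.6452599388379 203.14678899082568
paddle [ 22.9 -36.7] [ 22.9 -36.6]
paddle [ 19.1 -36.6] [ 19.1 -36.5]
toggle tip [-30.1 -56. ] side [-34.9 -61.6]
```

View pics/w2c.png

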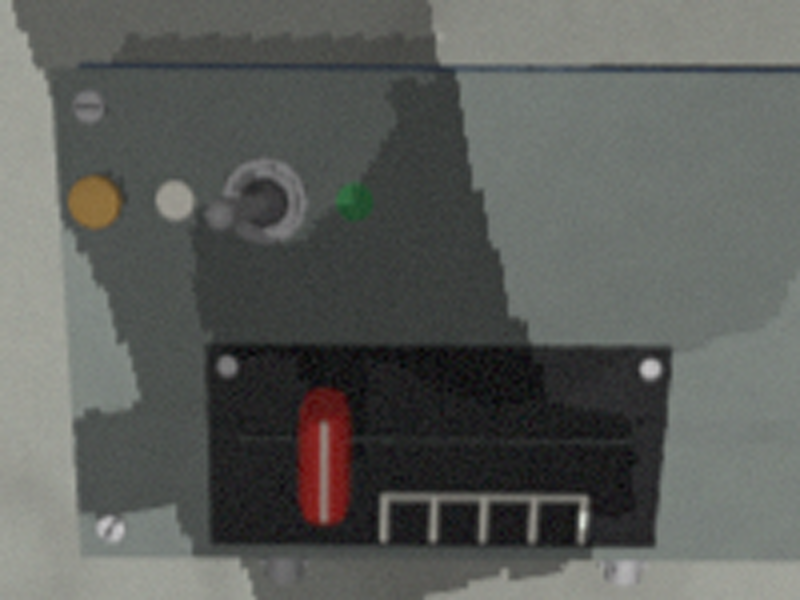

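```bash
python3 -m handwheel '[[0,-0.001,0.02,0,0,0,120],[0,-0.001,0.04,0,0,0,120],[0,-0.001,0.06,0,0,0,120],[0,-0.001,0.08,0,0,0,120],[0,-0.001,0.1,0,0,0,120],[0,-0.001,0.112,0,0,0,120],[0,-0.001,0.12,0,0,0,120],[0,-0.001,0.12,0,0,0,120]]' 20; python3 -m handwheel '[[0,0,0,0,0,0,150],[0,0,0,0,0,0,175],[0,0,0,0,0,0,200],[0,0,0,0,0,0,215],[0,0,0,0,0,0,230],[0,0,0,0,0,0,240],[0,0,0,0,0,0,240],[0,0,0,0,0,0,240]]' 20
```

```text
time_s: 7.3
eef_pos: [553.7, 73.0, 59.3]
tool_rot: [-0.001, 0.091, 0.996, -0.0]
wrist_force: [-0.9, 0.1, 0.0]
grip_width: 0.528
grasp_force: 0.0
time_s: 7.97
eef_pos: [555.5, 73.4, 61.7]
tool_rot: [0.001, 0.091, 0.996, 0.0]
wrist_force: [-0.4, 0.0, 5.1]
grip_width: 0.111
grasp_force: 21.5
```

```bash
python3 - <<'E'
from h import *
m=camera_model("wrist"); im=snapshot("wrist"); cv2.imwrite("pics/w3.png",im)
print([(round(r["confidence"],2),(np.array(r["centre"])*[640,400]).round(1),ray("wrist",np.array(r["centre"])*[640,400],70,m).round(1)) for r in mark_of("paddle","wrist")[:2]])
rel([555,74,60])
E
```

```text
[(0.9, array([312.5, 270.4]), array([555.9,  74.4,  70. ]))]
tcp [555.5  73.4  61.7] shift mm [0.6 0.5 1.7] rotvec deg [ 0.04  0.15 -0.23] F [-0.8 -0.8  5.7]
```

View pics/w3.png

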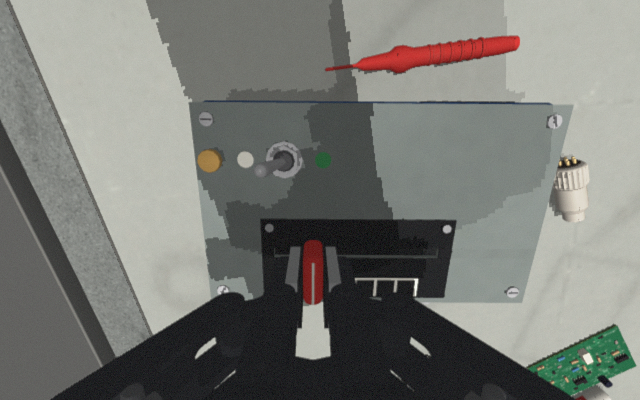

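```bash
python3 -m handwheel '[[0,0,-0.0015,0,0,0,240],[0,0.003,-0.0015,0,0,0,240],[0,0.006,-0.0015,0,0,0,240],[0,0.009,-0.0015,0,0,0,240],[0,0.012,-0.0015,0,0,0,240],[0,0.015,-0.0015,0,0,0,240],[0,0.015,-0.0015,0,0,0,240],[0,0.015,-0.0015,0,0,0,240]]'; python3 -m handwheel '[[0,0.002,0,0,0,0,240],[0,0.004,0,0,0,0,240],[0,0.006,0,0,0,0,240],[0,0.008,0,0,0,0,240],[0,0.01,0,0,0,0,240],[0,0.012,0,0,0,0,240],[0,0.012,0,0,0,0,240],[0,0.012,0,0,0,0,240]]'; python3 - <<'E'
from h import *
m=camera_model("wrist"); im=snapshot("wrist"); cv2.imwrite("pics/w4.png",im)
print([(round(r["confidence"],2),ray("wrist",np.array(r["centre"])*[640,400],70,m).round(1)) for r in mark_of("paddle","wrist")[:1]])
print([(round(r["confidence"],2),ray("wrist",np.array(r["centre"])*[640,400],0,m).round(1)) for r in mark_of("attenuator","wrist")[:1]])
rel([555,74,60])
E
```

```text
time_s: 8.73
eef_pos: [558.0, 87.6, 61.8]
tool_rot: [0.001, 0.091, 0.996, -0.001]
wrist_force: [5.2, -3.3, -5.2]
grip_width: 0.106
grasp_force: 20.1
time_s: 9.4
eef_pos: [560.2, 99.2, 61.8]
tool_rot: [0.001, 0.091, 0.996, -0.001]
wrist_force: [4.6, -3.5, -4.7]
grip_width: 0.109
grasp_force: 20.1
[(0.59, array([561.1,  98.6,  70. ]))]
[(0.78, array([538.7, 111.4,   0. ]))]
tcp [560.2  99.1  61.8] shift mm [  0.6 -25.6   1.9] rotvec deg [-0.11  0.11 -0.25] F [ 4.7 -2.7 -4.9]
```

```bash
python3 -m handwheel '[[-0.0006,0,0.0007,0,0,0,240],[-0.0006,0.002,0.0007,0,0,0,240],[-0.0006,0.004,0.0007,0,0,0,240],[-0.0006,0.006,0.0007,0,0,0,240],[-0.0006,0.008,0.0007,0,0,0,240],[-0.0006,0.0095,0.0007,0,0,0,240],[-0.0006,0.011,0.0007,0,0,0,240],[-0.0006,0.011,0.0007,0,0,0,240]]'; python3 - <<'E'
from h import *
m=camera_model("wrist"); im=snapshot("wrist"); cv2.imwrite("pics/w5.png",cv2.resize(im[180:330,180:480],None,fx=2.6,fy=2.6,interpolation=cv2.INTER_CUBIC))
print([(round(r["confidence"],2),ray("wrist",np.array(r["centre"])*[640,400],70,m).round(1)) for r in mark_of("paddle","wrist")[:1]])
rel([555,74,60])
E
```

```text
time_s: 10.22
eef_pos: [562.4, 110.1, 61.7]
tool_rot: [0.001, 0.091, 0.996, -0.001]
wrist_force: [3.4, -4.8, 2.8]
grip_width: 0.114
grasp_force: 21.1
[(0.95, array([564.3, 109.2,  70. ]))]
tcp [562.4 110.1  61.7] shift mm [  0.7 -36.8   1.8] rotvec deg [-0.05  0.08 -0.24] F [ 3.7 -2.6  3. ]
```

View pics/w5.png

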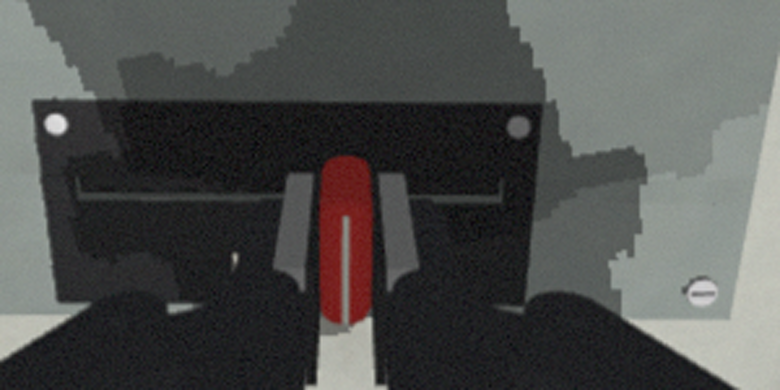

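```bash
python3 -m handwheel '[[0,0,0,0,0,0,225],[0,0,0,0,0,0,210],[0,0,0,0,0,0,180],[0,0,0,0,0,0,150],[0,0,0,0,0,0,120],[0,0,0,0,0,0,120],[0,0,0,0,0,0,120],[0,0,0,0,0,0,120]]'; python3 -m handwheel '[[0,0,-0.01,0,0,0,120],[0,0,-0.03,0,0,0,120],[0,0,-0.06,0,0,0,120],[0,0,-0.09,0,0,0,120],[0,0,-0.12,0,0,0,120],[0,0,-0.12,0,0,0,120],[0,0,-0.12,0,0,0,120],[0,0,-0.12,0,0,0,120]]'; python3 - <<'E'
from h import *
m=camera_model("wrist"); im=snapshot("wrist"); cv2.imwrite("pics/w6.png",cv2.resize(im[80:240,180:440],None,fx=3,fy=3,interpolation=cv2.INTER_CUBIC))
for t,z in(("attenuator",0),("paddle",70),("toggle_tip",77)):
    for r in mark_of(t,"wrist")[:2]:
        p=np.array(r["centre"])*[640,400]; print(t,round(r["confidence"],2),p.round(1),ray("wrist",p,z,m).round(1))
rel([499,62,180])
import pickle; pickle.dump(m,open("w6.pkl","wb"))
E
```

```text
time_s: 10.98
eef_pos: [561.9, 110.5, 61.3]
tool_rot: [0.0, 0.091, 0.996, -0.0]
wrist_force: [0.2, -0.9, -0.1]
grip_width: 0.531
grasp_force: 0.0
time_s: 11.65
eef_pos: [561.8, 110.4, 181.6]
tool_rot: [0.0, 0.091, 0.996, -0.0]
wrist_force: [0.6, -0.6, -0.4]
grip_width: 0.532
grasp_force: 0.0
attenuator 0.74 [305.4 162.6] [539.3 107.6   0. ]
paddle 0.71 [310. 202.] [563.  108.9  70. ]
toggle_tip 0.66 [240.6 141.7] [499.7  63.   77. ]
tcp [561.1 110.3 179.9] shift mm [ 52.3 -58.7   0.1] rotvec deg [-0.08 -0.13 -0.22] F [-0.5  0.1  0.5]
```

View pics/w6.png

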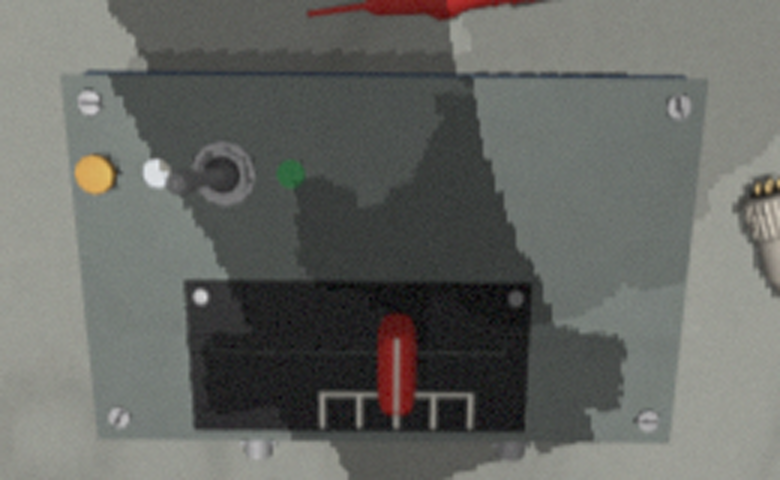

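```bash
python3 -m handwheel '[[0.013,-0.022,0,0,0,0,200],[0.026,-0.044,0,0,0,0,255],[0.039,-0.066,0,0,0,0,255],[0.052,-0.088,0,0,0,0,255],[0.052,-0.088,0,0,0,0,255],[0.052,-0.088,0,0,0,0,255],[0.052,-0.088,0,0,0,0,255],[0.052,-0.088,0,0,0,0,255]]'; python3 -m handwheel '[[0,0,0.025,0,0,0,255],[0,0,0.05,0,0,0,255],[0,0,0.075,0,0,0,255],[0,0,0.1,0,0,0,255],[0,0,0.114,0,0,0,255],[0,0,0.114,0,0,0,255],[0,0,0.114,0,0,0,255],[0,0,0.114,0,0,0,255]]'; python3 - <<'E'
from h import *
m=camera_model("wrist"); im=snapshot("wrist"); cv2.imwrite("pics/w7.png",im)
for r in mark_of("toggle_tip","wrist")[:2]:
    p=np.array(r["centre"])*[640,400]; print(round(r["confidence"],2),p.round(1),ray("wrist",p,77,m).round(1))
rel([499.5,63,66])
E
```

```text
time_s: 12.52
eef_pos: [495.5, 33.8, 181.2]
tool_rot: [0.0, 0.091, 0.996, -0.0]
wrist_force: [-0.9, -0.7, 0.2]
grip_width: 0.002
grasp_force: 0.0
time_s: 13.18
eef_pos: [496.2, 33.8, 68.2]
tool_rot: [0.001, 0.09, 0.996, -0.0]
wrist_force: [-0.0, 0.1, -0.2]
grip_width: -0.001
grasp_force: 0.0
0.77 [366.5 267.9] [499.9  62.2  77. ]
0.67 [458.6 346.1] [558.4 106.8  77. ]
tcp [496.5  33.6  68.8] shift mm [ 2.4 29.5  2.8] rotvec deg [ 0.03  0.2  -0.2 ] F [0.3 1.  0.4]
```

View pics/w7.png

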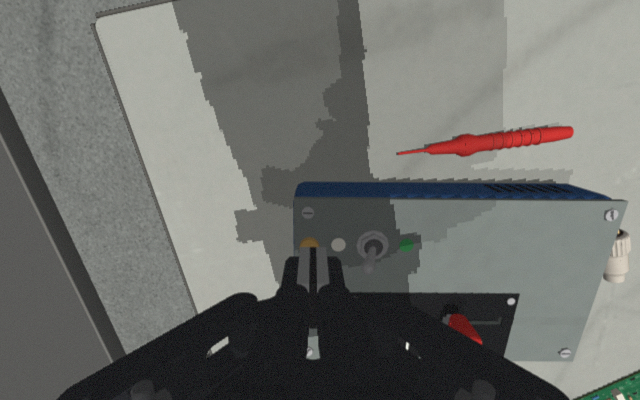

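```bash
python3 -m handwheel '[[0.002,0.004,0.002,0,0,0,255],[0.002,0.008,0.002,0,0,0,255],[0.002,0.012,0.002,0,0,0,255],[0.002,0.014,0.002,0,0,0,255],[0.002,0.016,0.002,0,0,0,255],[0.002,0.018,0.002,0,0,0,255],[0.002,0.02,0.002,0,0,0,255],[0.002,0.02,0.002,0,0,0,255]]'; python3 -m handwheel '[[0,0.001,0,0,0,0,255],[0,0.002,0,0,0,0,255],[0,0.003,0,0,0,0,255],[0,0.004,0,0,0,0,255],[0,0.005,0,0,0,0,255],[0,0.006,0,0,0,0,255],[0,0.006,0,0,0,0,255],[0,0.006,0,0,0,0,255]]'; python3 - <<'E'
from h import *
m=camera_model("wrist"); im=snapshot("wrist"); cv2.imwrite("pics/w8.png",im)
for r in mark_of("toggle_tip","wrist")[:2]:
    p=np.array(r["centre"])*[640,400]; print(round(r["confidence"],2),p.round(1),ray("wrist",p,77,m).round(1))
rel([499.5,63,66])
E
```

```text
time_s: 13.95
eef_pos: [496.8, 54.1, 65.3]
tool_rot: [0.0, 0.09, 0.996, 0.0]
wrist_force: [0.0, -0.1, -0.4]
grip_width: -0.003
grasp_force: 0.0
time_s: 14.62
eef_pos: [497.8, 59.3, 65.4]
tool_rot: [0.0, 0.091, 0.996, -0.0]
wrist_force: [0.5, -0.1, -0.6]
grip_width: -0.004
grasp_force: 0.0
0.61 [345.7 274.3] [501.5  76.6  77. ]
tcp [497.8  59.2  65.4] shift mm [-1.   4.1 -0.6] rotvec deg [-0.02  0.03 -0.22] F [-0.2 -0.2  0.3]
```

```bash
python3 -m handwheel '[[0,-0.005,0,0,0,0,255],[0,-0.01,0,0,0,0,255],[0,-0.01,-0.02,0,0,0,255],[0,-0.01,-0.05,0,0,0,255],[0,-0.01,-0.08,0,0,0,255],[0,-0.01,-0.11,0,0,0,255],[0,-0.01,-0.12,0,0,0,255],[0,-0.01,-0.12,0,0,0,255]]'; python3 - <<'E'
from h import *
m=camera_model("wrist"); im=snapshot("wrist"); cv2.imwrite("pics/w9.png",im)
for t,z in(("attenuator",0),("paddle",70),("toggle_tip",77)):
    for r in mark_of(t,"wrist")[:1]:
        p=np.array(r["centre"])*[640,400]; print(t,round(r["confidence"],2),p.round(1),ray("wrist",p,z,m).round(1))
E
```

```text
time_s: 15.38
eef_pos: [498.0, 49.2, 188.6]
tool_rot: [0.004, 0.091, 0.996, 0.0]
wrist_force: [0.1, -0.7, -0.2]
grip_width: 0.001
grasp_force: 0.0
attenuator 0.79 [366.5 208.1] [543.8 106.4   0. ]
paddle 0.72 [384.5 247.7] [561.  109.7  70. ]
toggle_tip 0.63 [344.7 200. ] [503.7  78.5  77. ]
```

View pics/w9.png

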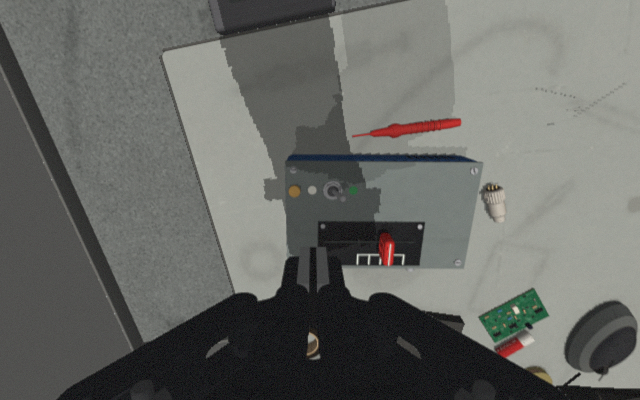

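The toggle (343,199) now leans towards the green dot at (353,190). The paddle stands at the third mark (about column 381), nothing around the box has moved, and the gripper is clear.

```bash
python3 -c "
from plant import manip
print(manip.close_job())"
```

```text
the job is handed in; nothing more can be done
None
```

I handed the job in with the lever seated in the third click and the toggle then flipped left to the green dot. The last camera picture showed both in place, the box and the things around it where they were, and the arm clear. No verdict came back.

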